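# Shut and lock the cold-air vent

## Task

Slide the flush shutter of the vent fully shut by pressing down on it. Then take the screwdriver from the tool rack, seat its blade in the slot of the vent's lock screw and, keeping it pushed in, turn the screw clockwise as far as it goes. Finally stand the screwdriver back in the rack, and leave the other things where they are.

Things in the scene. Friction and masses are not known exactly. Their poses are not given: they have to be found in the camera images.
- vent: Fixed grey air-outlet box, 270 mm wide (y). Origin on the table under the face's centre, which is 67 mm up. The 130 mm long face slopes up towards +x (front edge 35, rear edge 100 mm high); outward normal 30 deg from vertical, towards -x. Window with grille bars: y -75 to +25 mm, 60 mm up the slope, closed by a flat shutter plate. Lock screw in a 34 mm square well at y +80 mm, mid-slope.
- shutter_mid (a point): Point on top of the bare aluminium shutter plate, amid the part exposed when open; moves with the plate. No handle; surface 1.5 mm below the face. z = face's outward normal, y = the level direction in which it slides shut, x = up the slope. Plate is exposed at least 27 mm towards +-y and 29 mm towards +-x of this point.
- shutter (a joint): Shutter travel in m, along point shutter_mid's +y: 0 = fully open, 0.045 = fully shut at the end stop (starts 0 to 0.012). Friction about 1.5 N, so a press of about 8 N normal to the plate drags it along; it stays where it is left.
- screw_slot (a point): Slot mouth centre on the lock screw's round steel head (31 mm dia). z = screw axis, outward (30 deg from vertical); x = along the slot. Slot 20 mm long, 7 wide, 5 deep. Head is level with the face at joint screw 0 and sinks into its well 5.1 mm per rad as it is tightened (8 mm in all), so the driver must follow it in.
- screw (a joint): Screw turn in rad, growing clockwise as seen looking at the head from outside (i.e. about -z of point screw_slot): 1.571 = fully tight, at a hard stop; starts 0.05 to 0.45. Friction about 0.15 N m; a push alone (under 20 N) does not turn it.
- driver_handle (a point): Centre of the black square handle (26 x 26 x 100 mm) of the loose screwdriver, 140 g, standing blade down in the rack. z points from blade to handle top; x along the blade's width; handle flats face x and y. Below the handle: a 15 mm dia collar 12 mm long, a 10 mm round shank, a flat blade.
- driver_tip (a point): Middle of the end of the blade, 120 mm below driver_handle on the driver's axis (70 mm below the handle's foot). Blade 14 mm wide (along x), 4 mm thick (along y), 12 mm long. Same axes as driver_handle.
- rack: Fixed white plastic tool rack block, 60 mm (x) x 160 mm (y) x 80 mm high, origin on the table under its centre; two 17 mm square through holes at y = -45 and +45 mm. A tool's handle foot rests on its top.
- rack_hole0 (a point): Mouth centre of the hole at the rack's y = -45 mm, 80 mm above the table. The driver starts in one of the two holes, the thermometer in the other.
- rack_hole1 (a point): Mouth centre of the hole at the rack's y = +45 mm, 80 mm above the table.
- thermometer: Loose probe thermometer standing in the other rack hole: round black grip and a flat round dial head 46 mm dia on top, 145 mm long, top 154 mm above the table. Origin at the lower end, in the hole, 10 mm above the table. Leave it.
- tub: Loose clear jar with red lid, 72 mm dia, 95 mm high, near the middle. Origin under its centre. Leave it.
- carton: Loose cardboard carton, 60 x 80 x 100 mm high, in front of the screw end of the vent. Origin under its centre. Leave it.
- pan: Loose open steel pan, 90 x 80 x 65 mm high, between robot and work. Origin under its centre. Leave it.
- bottle: Loose green bottle, 56 mm dia, 130 mm high, beside the rack. Origin under its centre. Leave it.
- cup: Loose white cup, 70 mm dia, 70 mm high, in front of the rack. Origin under its centre. Leave it.
- lidbox: Loose clear flat food box, 90 x 130 x 45 mm high, behind the middle. Origin under its centre. Leave it.

How it is judged:
On the way, in this order (a step that is already met when the one before it is completed fails the run):
1. the shutter is fully shut (value of joint shutter above 0.042 m), for 0.2 s.
2. the lock screw is turned fully home by the screwdriver, its blade still pushed in (value of joint screw above 1.45 rad and contact force between driver and screw above 2 N), for 0.2 s.
At the end, for the whole second after the job is handed in: Shutter at least 41 mm along its 45 mm travel; screw turned past 1.42 rad; screwdriver at rest standing upright in a rack hole (within 0.12 rad), its handle foot down on the rack to 4 mm (value of joint shutter above 0.041 m and value of joint screw above 1.42 rad and (horizontal distance between driver_tip and rack_hole0 below 0.009 m or horizontal distance between driver_tip and rack_hole1 below 0.009 m) and angle between driver_handle's own z axis and vertical below 0.12 rad and z of driver_tip in the frame of rack below 0.014 m and linear speed of driver below 0.02 m/s); the robot touches nothing.
It fails at once if the screw is tightened before the shutter is shut (value of joint screw above 0.9 rad and value of joint shutter below 0.038 m).
It fails at once if another thing is moved by more than 30 mm or tipped (distance of any of thermometer, tub, carton, pan, bottle, cup, lidbox from where it was at the start of the episode above 0.03 m or angle between any of tub, carton, bottle, cup's own z axis and vertical above 0.5 rad).
It also fails if it takes over 72 s, if anything falls off the work surface, if the arm or the gripper's body presses on something with over 40 N, if the wrist force passes 120 N, or if a joint passes its speed limit or range.

## Robot

A 6-joint arm with a two-finger parallel gripper is mounted at the origin on the work surface. World frame = base frame: x ahead of the robot, y to its left, z up, the work surface at z = 0. Lengths are in m, angles in rad, forces in N, time in s.
With the tool pointing down it reaches from about 0.375 to 0.925 m from the base axis. Payload 5.7 kg.
Tool frame: the origin (TCP) lies at the very end of the fingers, on their centre line; the grasp point (between the pads) lies 19 mm behind it; z points along the fingers, x is the direction in which the jaws open and shut, and the axes are right-handed (so a half turn about z gives the same grasp; the last joint's range is limited). The gripper opens to 88 mm and grips with 3 to 60 N. Pads are 20 mm wide; open, the fingers measure 115 mm over their backs; the gripper's body (75 mm by 178 mm) begins 61 mm behind the grasp point.
Start: joints at [1.16, 0.359, 1.51, -0, 1.272, -0.115], TCP at [0.175, 0.574, 0.223] pointing down, gripper open.
Joint ranges: [-2.97, 2.97], [-1.01, 2.36], [0.21, 2.38], [-0.96, 4.11], [0.2, 2.71], [-2.98, 2.98]. Speed limits (rad/s): [2.39, 2.39, 3.14, 3.14, 3.14, 3.14].

## Interface

Orientations are given as a rotation vector (axis times angle).
In Python, from station import ctrl, imaging, order gives the robot as it stands. The module is installed in compiled form; this text tells all that it offers. Calls block until the motion is done:
- ctrl.movep(position, orientation): joint-space move of the TCP to a pose.
- ctrl.movel(position, velocity=0.15, ori=None): straight line of the TCP; ori=None keeps the orientation; velocity is the mean speed in m/s.
- ctrl.move_j(angles): joint-space move.
- ctrl.move_gripper(opening, strength=None): finger opening in m; strength is the grip in N (None keeps the last); returns when the fingers have stopped.
- ctrl.sleep(seconds).
- ctrl.inverse_kinematics(position, orientation): joint angles nearest the present ones, or None.
- ctrl.read_state(): the state.
- imaging.get_image(name): name is "scene" or "top" or "wrist"; returns a dict with "color" (420x560x3 uint8, blue, green, red), "z_map" (420x560 float32, m along the optical axis (not along the pixel's ray), 0 where there is no reading), "mtx" (3x3 intrinsics, pixels), "pose" (4x4, takes a point from camera to world coordinates). Camera axes: x right, y down, z forward; pixel columns grow to the right and rows downward; lengths in m; the calibration is good to about 2 mm. A picture is of the moment at which its call begins.
A pose or a line that the arm cannot do raises ctrl.Unreachable and nothing moves.
- order.close_job(): hands the job in, once; it reports no verdict.
The state is a dict: "t": time; "joint_pos": joint angles; "qvel": joint speeds; "tau": joint torques, N m; "tcp_pos": TCP position; "eef_rot": TCP orientation; "force": force on the tool from outside, world axes, zero at the start; "moment": the same for the moment, N m; "width": finger opening in m.
Only numpy, scipy, OpenCV 4.12 (cv2) and the standard library are available. Lean on these libraries where they do the work, as an engineer would, in place of code of your own. Each camera call takes 0.05 s, during which the arm holds its last target.

## Working session

There is one attempt and no reset: what is moved stays moved. The work goes in short steps, each a Python script; the robot and the scene stay as the last script left them, time stands still between calls to the robot, and variables do not carry over. Pictures are saved under pics/ and viewed, and the job is handed in when it is done.

```bash
mkdir -p pics; ls; python3 - <<'E'
from station import ctrl, imaging
import cv2,numpy as np
s=ctrl.read_state(); print({k:np.round(v,3) for k,v in s.items()})
for n in("scene","top","wrist"):
    d=imaging.get_image(n); cv2.imwrite(f"pics/a_{n}.png",d["color"]); np.savez(f"a_{n}.npz",**d)
    print(n,np.round(d["mtx"],1).tolist(),np.round(d["pose"],3).tolist(),(d["z_map"]>0).mean())
E
```

```text
pics
{'t': np.float64(0.0), 'joint_pos': array([ 1.16 ,  0.359,  1.511,  0.   ,  1.272, -0.115]), 'qvel': array([-0.002,  0.002, -0.001, -0.001,  0.   , -0.   ]), 'tau': array([ 2.0000e-03, -5.1537e+01, -2.7073e+01,  6.8000e-02,  3.5000e-02,
       -0.0000e+00]), 'tcp_pos': array([0.175, 0.573, 0.222]), 'eef_rot': array([ 2.524e+00,  1.869e+00, -2.000e-03]), 'force': array([ 0.38 , -0.214, -0.464]), 'moment': array([-0.002,  0.03 , -0.006]), 'width': np.float64(0.088)}
scene [[516.4, 0.0, 278.5], [0.0, 516.4, 205.9], [0.0, 0.0, 1.0]] [[-0.866, 0.297, -0.402, 1.089], [0.5, 0.511, -0.699, 0.914], [-0.003, -0.807, -0.591, 0.879], [0.0, 0.0, 0.0, 1.0]] 0.995765306122449
top [[401.2, 0.0, 279.1], [0.0, 401.2, 203.3], [0.0, 0.0, 1.0]] [[-0.017, -0.997, 0.072, 0.526], [-0.999, 0.019, 0.028, 0.005], [-0.029, -0.072, -0.997, 0.839], [0.0, 0.0, 0.0, 1.0]] 0.996109693877551
wrist [[343.5, 0.0, 277.8], [0.0, 343.5, 207.0], [0.0, 0.0, 1.0]] [[0.292, 0.924, 0.247, 0.107], [0.956, -0.282, -0.077, 0.594], [-0.002, 0.259, -0.966, 0.384], [0.0, 0.0, 0.0, 1.0]] 0.9961394557823129
```

View pics/a_scene.png

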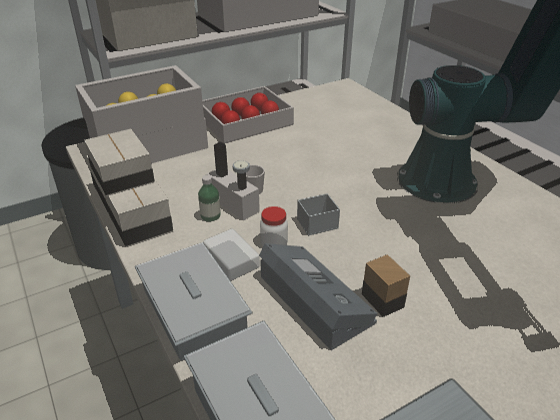

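View pics/a_top.png

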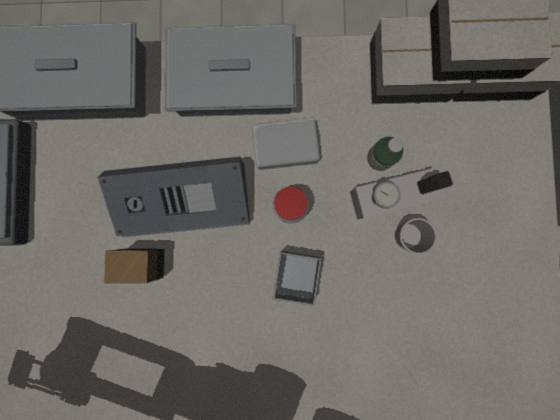

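View pics/a_wrist.png

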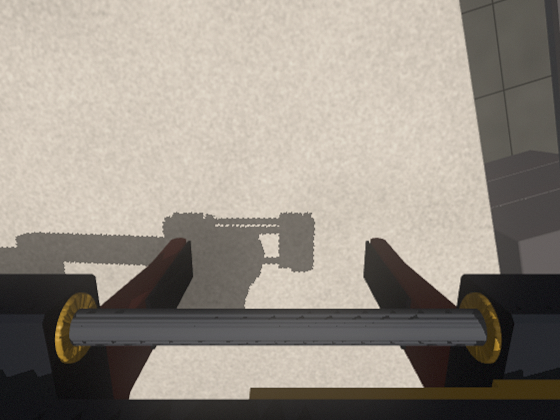

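The top view shows the vent at left (screw at px (135,204), plate at (200,197), grille bars at (175,198)). The rack is at right, with the driver handle at (435,182) and the thermometer dial at (386,194). The carton, pan, tub, cup and bottle are all visible.

```bash
cat > h.py <<'E'
import numpy as np,cv2
from scipy.spatial.transform import Rotation as R
def cloud(d):
    z=d["z_map"];v,u=np.mgrid[:z.shape[0],:z.shape[1]]
    K=d["mtx"];c=np.stack([(u-K[0,2])/K[0,0]*z,(v-K[1,2])/K[1,1]*z,z],-1)
    return c@d["pose"][:3,:3].T+d["pose"][:3,3]
def ray(d,uv):
    K=d["mtx"];c=np.array([(uv[0]-K[0,2])/K[0,0],(uv[1]-K[1,2])/K[1,1],1.])
    return d["pose"][:3,3],d["pose"][:3,:3]@c
def onplane(d,uv,p,n):
    o,r=ray(d,uv);return o+r*(np.dot(p-o,n)/np.dot(r,n))
def project(d,P):
    c=(np.asarray(P)-d["pose"][:3,3])@d["pose"][:3,:3]
    return c[...,:2]/c[...,2:]*[d["mtx"][0,0],d["mtx"][1,1]]+[d["mtx"][0,2],d["mtx"][1,2]]
E
python3 - <<'E'
from h import *
d=dict(np.load("a_top.npz"));P=cloud(d)
for nm,(u0,v0,u1,v1) in dict(vent=(95,150,255,245)).items():
    Q=P[v0:v1,u0:u1].reshape(-1,3)
    Q=Q[(Q[:,2]>0.03)]
    best=None;rng=np.random.default_rng(0)
    for i in range(300):
        a=Q[rng.choice(len(Q),3,replace=False)];n=np.cross(a[1]-a[0],a[2]-a[0]);l=np.linalg.norm(n)
        if l<1e-5: continue
        n/=l;m=abs((Q-a[0])@n)<0.003
        if best is None or m.sum()>best.sum():best=m
    q=Q[best];c=q.mean(0);n=np.linalg.svd(q-c,full_matrices=False)[2][2];n*=np.sign(n[2])
    print(nm,len(Q),len(q),"n",n,np.degrees(np.arccos(n[2])),"std",((q-c)@n).std())
    y=np.cross([0,0,1],-n*[1,1,0])  ; 
    xh=np.array([-n[0],-n[1],0]);xh/=np.linalg.norm(xh);y=np.cross([0,0,1],xh);x=np.cross(y,n)
    ab=np.stack([(q-c)@x,(q-c)@y],-1).astype(np.float32)
    r=cv2.minAreaRect(ab);print(r, np.percentile(ab,[.5,99.5],axis=0));ctr=c+x*r[0][0]+y*r[0][1]
    print("centre",ctr,"yaw",np.degrees(np.arctan2(xh[1],xh[0])))
print("tablez",np.median(P[300:330,350:450,2]))
for n,(u,v) in dict(driver=(435,182),thermo=(386,194),carton=(127,266),tub=(291,203),pan=(299,272),cup=(418,235),bottle=(388,152),box=(286,143)).items():
    print(n,np.round(P[v,u],3))
for n,(u0,v0,u1,v1) in dict(rack=(345,165,460,225),carton=(95,240,170,290),box=(245,115,325,170),pan=(270,245,325,305),bottle=(360,130,410,170),cup=(395,212,438,255),tub=(270,183,312,225)).items():
    Q=P[v0:v1,u0:u1].reshape(-1,3);Q=Q[Q[:,2]>0.02]
    print(n,np.round(np.percentile(Q,[1,50,99],axis=0),3).tolist())
Q=P[165:225,345:460].reshape(-1,3);Q=Q[abs(Q[:,2]-.08)<.006];r=cv2.minAreaRect(Q[:,:2].astype(np.float32));print("rack top",r)
Q=P[165:200,410:460].reshape(-1,3);Q=Q[abs(Q[:,2]-.18)<.015];r=cv2.minAreaRect(Q[:,:2].astype(np.float32));print("drv top",len(Q),r,np.median(Q[:,2]))
big=cv2.resize(d["color"][140:250,90:260],None,fx=4.5,fy=4.5,interpolation=cv2.INTER_CUBIC);cv2.imwrite("pics/b_vent.png",big)
big=cv2.resize(d["color"][160:230,340:460],None,fx=6,fy=6,interpolation=cv2.INTER_CUBIC);cv2.imwrite("pics/b_rack.png",big)
E
```

```text
vent 9397 7581 n [-0.49796078 -0.04156767  0.86620274] 29.979672560322566 std 0.0012211350331667336
((-0.0030692294239997864, 0.0016894340515136719), (0.1325148642063141, 0.27117159962654114), 0.10916037112474442) [[-0.06762983 -0.13272426]
 [ 0.06210606  0.13512495]]
centre [0.59105981 0.22869006 0.06631949] yaw 4.771746953015924
tablez -8.151126860822533e-05
driver [ 0.604 -0.234  0.174]
thermo [ 0.588 -0.158  0.153]
carton [0.469 0.309 0.099]
tub [0.58  0.004 0.093]
pan [ 0.443 -0.01   0.002]
cup [ 0.515 -0.256  0.005]
bottle [ 0.669 -0.176  0.107]
box [0.704 0.011 0.047]
rack [[0.537, -0.281, 0.026], [0.594, -0.205, 0.081], [0.652, -0.12, 0.182]]
carton [[0.437, 0.27, 0.025], [0.469, 0.299, 0.099], [0.498, 0.35, 0.103]]
box [[0.658, -0.052, 0.025], [0.704, 0.011, 0.044], [0.752, 0.075, 0.048]]
pan [[0.389, -0.05, 0.022], [0.421, -0.008, 0.062], [0.526, 0.039, 0.839]]
bottle [[0.65, -0.208, 0.023], [0.67, -0.175, 0.09], [0.701, -0.156, 0.132]]
cup [[0.482, -0.269, 0.021], [0.515, -0.252, 0.057], [0.547, 0.005, 0.839]]
tub [[0.545, -0.029, 0.059], [0.577, 0.004, 0.094], [0.61, 0.036, 0.098]]
rack top ((0.610651969909668, -0.20091675221920013), (0.08742660284042358, 0.16079634428024292), 12.763349533081055)
drv top 278 ((0.607128381729126, -0.2469153255224228), (0.026014011353254318, 0.02577189728617668), 17.465402603149414) 0.17923398814203523
```

View pics/b_vent.png

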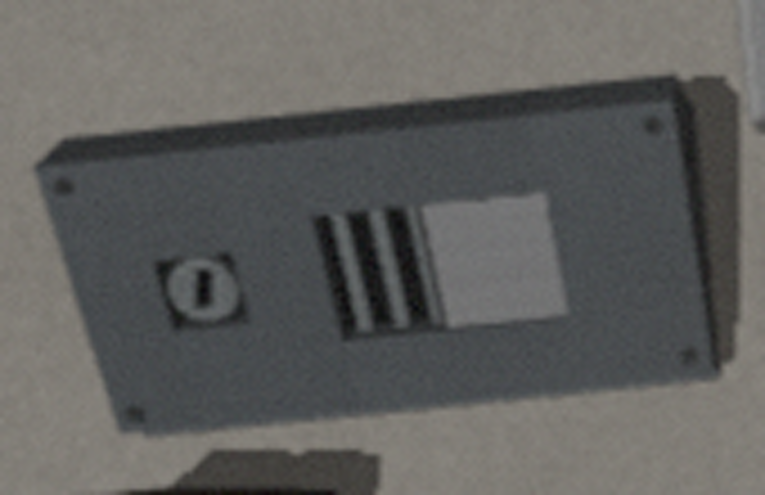

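View pics/b_rack.png

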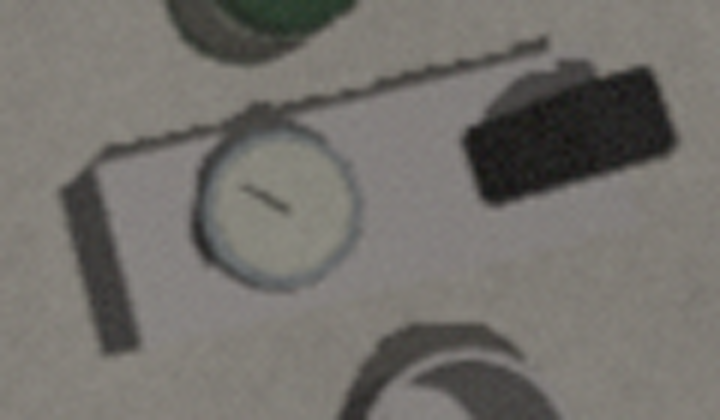

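```bash
cat >> h.py <<'E'
nv=np.array([-0.49796,-0.04157,0.8662]);nv/=np.linalg.norm(nv)
xh=np.array([-nv[0],-nv[1],0]);xh/=np.linalg.norm(xh)
vy=np.cross([0,0,1],xh);vx=np.cross(vy,nv)
C0=np.array([0.5911,0.2287,0.0665])
def F(a,b,h=0): return C0+a*vx+b*vy+h*nv      # slope, y, out (m)
def tool(z,x):
    z=z/np.linalg.norm(z);x=x-z*np.dot(x,z);x/=np.linalg.norm(x)
    return np.stack([x,np.cross(z,x),z],1)
def rv(M): return R.from_matrix(M).as_rotvec()
E
python3 - <<'E'
from h import *
from station import ctrl
s=ctrl.read_state();M=R.from_rotvec(s["eef_rot"]).as_matrix();print(M.round(3))
d=dict(np.load("a_wrist.npz"));T=np.eye(4);T[:3,:3]=M;T[:3,3]=s["tcp_pos"];print("cam in tool",(np.linalg.inv(T)@d["pose"]).round(4).tolist())
for sx in(1,-1):
  for nm,p in dict(hov=F(0,-.047,.15),press=F(0,-.047,0),end=F(0,0,0)).items():
    print(sx,nm,p.round(3),ctrl.inverse_kinematics(p,rv(tool(-nv,sx*vy))))
for yaw in np.radians([16,106,196,286]):
  print(np.degrees(yaw),ctrl.inverse_kinematics([.607,-.247,.13],rv(tool(np.array([0,0,-1.]),np.array([np.cos(yaw),np.sin(yaw),0])))))
for a in range(0,360,30):
  x=np.cos(np.radians(a))*vx+np.sin(np.radians(a))*vy
  print("screw tool-x ang",a,ctrl.inverse_kinematics(F(0,.08,.12),rv(tool(-nv,x))))
E
```

```text
[[ 0.291  0.957 -0.001]
 [ 0.957 -0.291 -0.001]
 [-0.001 -0.    -1.   ]]
cam in tool [[1.0, -0.0005, -0.0004, -0.0005], [0.0006, 0.9659, 0.2587, -0.0707], [0.0002, -0.2587, 0.9659, -0.1621], [0.0, 0.0, 0.0, 1.0]]
1 hov [0.52  0.176 0.196] [ 0.26155359  0.1250148   2.07566056 -0.21269185  0.43317796 -1.22241649]
1 press [0.595 0.182 0.066] None
1 end [0.591 0.229 0.066] None
-1 hov [0.52  0.176 0.196] [ 0.26155359  0.1250148   2.07566056 -0.21269185  0.43317796  1.91917616]
-1 press [0.595 0.182 0.066] None
-1 end [0.591 0.229 0.066] None
16.0 [-4.91789466e-01  5.23775104e-01  1.48160466e+00 -4.44089210e-16
  1.13621289e+00 -7.71042147e-01]
106.0 [-4.91789466e-01  5.23775104e-01  1.48160466e+00 -4.44089210e-16
  1.13621289e+00 -2.34183847e+00]
196.0 [-4.91789466e-01  5.23775104e-01  1.48160466e+00 -4.44089210e-16
  1.13621289e+00  2.37055051e+00]
286.0 [-4.91789466e-01  5.23775104e-01  1.48160466e+00 -8.88178420e-16
  1.13621289e+00  7.99754180e-01]
screw tool-x ang 0 [ 0.55293125  0.26933042  1.96263384 -0.50398759  0.48735082  0.86760661]
screw tool-x ang 30 [ 0.55293125  0.26933042
[... 297 characters left out ...]
0.50398759  0.48735082 -1.22678849]
screw tool-x ang 150 [ 0.55293125  0.26933042  1.96263384 -0.50398759  0.48735082 -1.75038726]
screw tool-x ang 180 [ 0.55293125  0.26933042  1.96263384 -0.50398759  0.48735082 -2.27398604]
screw tool-x ang 210 [ 0.55293125  0.26933042  1.96263384 -0.50398759  0.48735082 -2.79758482]
screw tool-x ang 240 [ 0.55293125  0.26933042  1.96263384 -0.50398759  0.48735082  2.96200172]
screw tool-x ang 270 [ 0.55293125  0.26933042  1.96263384 -0.50398759  0.48735082  2.43840294]
screw tool-x ang 300 [ 0.55293125  0.26933042  1.96263384 -0.50398759  0.48735082  1.91480416]
screw tool-x ang 330 [ 0.55293125  0.26933042  1.96263384 -0.50398759  0.48735082  1.39120539]
```

```bash
python3 - <<'E'
from h import *
from station import ctrl
for t in (0,10,15,20,25):
  z=-np.array([-np.sin(np.radians(t))*xh[0],-np.sin(np.radians(t))*xh[1],np.cos(np.radians(t))])
  for nm,p in dict(hov=F(0,-.047,.1),press=F(0,-.047,-.005),end=F(0,0.005,-.008)).items():
    q=ctrl.inverse_kinematics(p,rv(tool(z,-vy)));print(t,nm,None if q is None else np.round(q,2))
for h in (.12,.11,.1,.09,.08):
  q=ctrl.inverse_kinematics(F(0,.08,h),rv(tool(-nv,vx)));print(h,None if q is None else np.round(q,2))
E
```

```text
0 hov [ 0.19  0.39  1.65 -0.    1.1   1.68]
0 press [ 0.19  0.57  1.61 -0.    0.97  1.67]
0 end [ 0.27  0.59  1.58 -0.    0.98  1.75]
10 hov [ 0.21  0.32  1.79 -0.03  0.86  1.71]
10 press [ 0.2   0.5   1.76 -0.03  0.7   1.71]
10 end [ 0.29  0.52  1.73 -0.05  0.72  1.81]
15 hov [ 0.22  0.28  1.87 -0.05  0.73  1.74]
15 press [ 0.2   0.48  1.84 -0.06  0.56  1.74]
15 end [ 0.3   0.5   1.8  -0.1   0.58  1.87]
20 hov [ 0.23  0.26  1.94 -0.09  0.6   1.78]
20 press [ 0.21  0.47  1.91 -0.11  0.42  1.79]
20 end [ 0.31  0.49  1.88 -0.18  0.44  1.95]
25 hov [ 0.24  0.24  2.01 -0.15  0.46  1.84]
25 press [ 0.22  0.46  1.99 -0.22  0.27  1.91]
25 end [ 0.33  0.48  1.95 -0.35  0.3   2.13]
0.12 [ 0.55  0.27  1.96 -0.5   0.49  0.87]
0.11 [ 0.55  0.29  1.96 -0.52  0.47  0.88]
0.1 [ 0.54  0.31  1.96 -0.54  0.45  0.9 ]
0.09 [ 0.54  0.33  1.96 -0.55  0.43  0.91]
0.08 [ 0.53  0.35  1.96 -0.57  0.41  0.93]
```

```bash
python3 - <<'E'
from h import *
from station import ctrl,imaging
t=np.radians(15);z=-np.array([-np.sin(t)*xh[0],-np.sin(t)*xh[1],np.cos(t)])
O=rv(tool(z,vy))
ctrl.move_gripper(0.0,20)
ctrl.movep(F(0,-.047,.0)+[-.02,0,.14],O)
d=imaging.get_image("wrist");np.savez("c_wrist.npz",**d);cv2.imwrite("pics/c_wrist.png",d["color"])
s=ctrl.read_state();print(s["t"],s["tcp_pos"],s["force"])
for b,nm in((-.075,"winR"),(.025,"winL"),(.08,"screw")):print(nm,project(d,F(0,b)))
E
```

```text
3.55 [0.57481012 0.18262971 0.2065178 ] [ 0.44734645 -0.48998229 -0.73449506]
winR [244.12916591 177.6281422 ]
winL [356.26008265 177.61024245]
screw [417.92005306 177.60039951]
```

View pics/c_wrist.png

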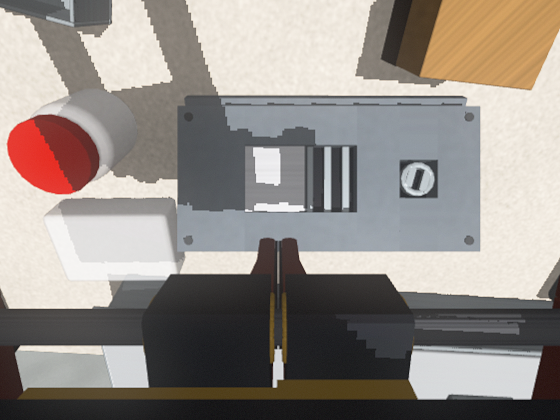

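The wrist view matches my vent model to about 1 px: window edges at px 245 and 357, screw at (419,179). Now I'll press and slide.

```bash
python3 - <<'E'
from h import *
from station import ctrl,imaging
t=np.radians(15);z=-np.array([-np.sin(t)*xh[0],-np.sin(t)*xh[1],np.cos(t)])
ctrl.movel(F(0,-.047,.012),0.15)
f0=np.array(ctrl.read_state()["force"]);print(ctrl.read_state()["t"],f0)
h=.008
while h>-.012:
    ctrl.movel(F(0,-.047,h),0.03)
    s=ctrl.read_state();fn=(s["force"]-f0)@nv
    print(round(s["t"],2),round(h,4),((s["tcp_pos"]-C0)@nv).round(4),fn.round(2),np.round(s["force"]-f0,1))
    if fn>9: break
    h-=.001
E
```

```text
4.5667 [ 0.23403803 -0.02442114  0.12704536]
4.85 0.008 0.0082 -0.55 [ 0.8  0.8 -0.2]
5.1 0.007 0.007 -0.03 [-0.2  0.4 -0.2]
5.35 0.006 0.0059 -1.23 [-0.1  0.2 -1.4]
5.6 0.005 0.0049 0.11 [0.2 0.8 0.3]
5.85 0.004 0.0039 0.01 [-0.2  0.8 -0.1]
6.1 0.003 0.0029 0.19 [0.3 0.5 0.4]
6.35 0.002 0.002 -0.64 [ 0.3 -0.6 -0.6]
6.6 0.001 0.0012 4.08 [-2.  -0.6  3.5]
6.85 0.0 0.0009 12.98 [-5.6 -1.  11.7]
```

```bash
python3 - <<'E'
from h import *
from station import ctrl,imaging
f0=np.array([.23,0,0])
h=0.0;b=-.047
while b<.003:
    b+=.004
    ctrl.movel(F(0,b,h),0.04)
    s=ctrl.read_state();f=s["force"]-f0;fn=f@nv
    print(round(s["t"],2),round(b,3),round(((s["tcp_pos"]-C0)@vy),4),round(h,4),"n",fn.round(1),"y",(f@vy).round(1))
    h-=np.clip((13-fn)*5e-5,-.0005,.0005)
    if f@vy<-8: break
d=imaging.get_image("top");cv2.imwrite("pics/d_top.png",cv2.resize(d["color"][140:250,90:260],None,fx=4.5,fy=4.5))
E
```

```text
7.1 -0.043 -0.0428 0.0 n 13.3 y 0.2
7.35 -0.039 -0.0388 0.0 n 13.0 y 0.3
7.6 -0.035 -0.0347 0.0 n 12.4 y 1.0
7.85 -0.031 -0.0307 -0.0 n 13.5 y 0.4
8.1 -0.027 -0.0267 0.0 n 13.4 y 0.6
8.35 -0.023 -0.0227 0.0 n 12.1 y 1.3
8.6 -0.019 -0.0187 -0.0 n 12.2 y 0.5
8.85 -0.015 -0.0147 -0.0001 n 13.6 y -0.0
9.1 -0.011 -0.0107 -0.0 n 12.0 y 0.6
9.35 -0.007 -0.0067 -0.0001 n 14.1 y 0.9
9.6 -0.003 -0.003 -0.0 n 12.8 y -0.0
9.85 0.001 0.0003 -0.0 n 13.2 y -3.8
10.1 0.005 0.004 -0.0 n 13.5 y -4.3
```

```bash
python3 - <<'E'
from h import *
from station import ctrl,imaging
t=np.radians(15);z=-np.array([-np.sin(t)*xh[0],-np.sin(t)*xh[1],np.cos(t)])
ctrl.movel(F(0,.005,.02),0.1)
ctrl.movel(F(0,.03,.0)+[-.02,0,.14],0.25)
d=imaging.get_image("wrist");np.savez("e_wrist.npz",**d);cv2.imwrite("pics/e_wrist.png",d["color"])
print(ctrl.read_state()["t"])
print(project(d,F(0,.025)),project(d,F(0,-.075)),project(d,F(0,.08)),project(d,F(0,.08,-.0017)))
p=project(d,F(0,.08)).astype(int);cv2.imwrite("pics/e_screw.png",cv2.resize(d["color"][p[1]-40:p[1]+40,p[0]-40:p[0]+40],None,fx=7,fy=7,interpolation=cv2.INTER_CUBIC));print(p)
E
```

```text
11.2
[271.09224164 178.93330119] [158.70797882 178.95420054] [332.92012743 178.92180346] [332.61611434 179.0793707 ]
[332 178]
```

View pics/e_wrist.png

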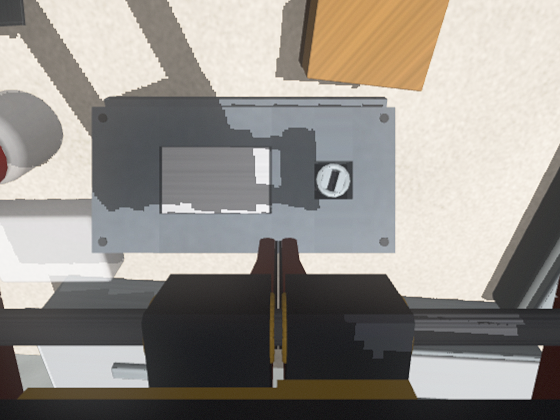

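View pics/e_screw.png

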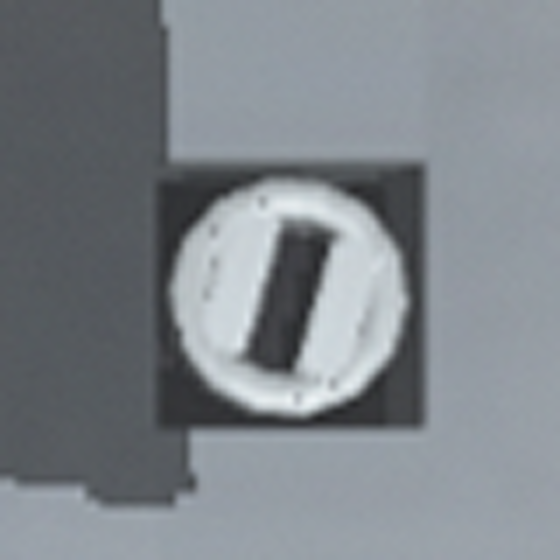

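```bash
python3 - <<'E'
from h import *
d=dict(np.load("e_wrist.npz"))
g=cv2.cvtColor(d["color"],cv2.COLOR_BGR2GRAY)
x0,y0,S=292,138,8
c=cv2.resize(g[y0:y0+80,x0:x0+80],None,fx=S,fy=S,interpolation=cv2.INTER_CUBIC)
yy,xx=np.mgrid[:c.shape[0],:c.shape[1]]
cx,cy=(41.0+.5)*S,(41.8+.5)*S
m=((c<135)&((xx-cx)**2+(yy-cy)**2<(13.5*S)**2)).astype(np.uint8)
cs,_=cv2.findContours(m,cv2.RETR_EXTERNAL,cv2.CHAIN_APPROX_NONE)
k=max(cs,key=cv2.contourArea).reshape(-1,2)
px=(k+.5)/S-.5+[x0,y0]
p0=F(0,0,-.002);pts=np.array([onplane(d,u,p0,nv) for u in px])
ab=np.stack([(pts-C0)@vx,(pts-C0)@vy],-1).astype(np.float32)*1000
r=cv2.minAreaRect(ab);print("slot rect",r)
bx=cv2.boxPoints(r);e=bx[1]-bx[0];e2=bx[2]-bx[1];e=e if np.hypot(*e)>np.hypot(*e2) else e2;print("slot ang from vx toward vy deg",np.degrees(np.arctan2(e[1],e[0])))
# head disc (bright)
m=((c>135)&((xx-cx)**2+(yy-cy)**2<(20*S)**2)).astype(np.uint8)
m=((c>150)&((xx-cx)**2+(yy-cy)**2<(17.9*S)**2)).astype(np.uint8)
cs,_=cv2.findContours(m,cv2.RETR_EXTERNAL,cv2.CHAIN_APPROX_NONE);k=max(cs,key=cv2.contourArea).reshape(-1,2)
pts=np.array([onplane(d,u,p0,nv) for u in (k+.5)/S-.5+[x0,y0]]);ab=np.stack([(pts-C0)@vx,(pts-C0)@vy],-1).astype(np.float32)*1000
print("head",cv2.minEnclosingCircle(ab),cv2.fitEllipse(ab))
# blade/driver check from top view
d=dict(np.load("a_top.npz"));g=cv2.cvtColor(d["color"],cv2.COLOR_BGR2GRAY)
m=(g<45).astype(np.uint8);m[:160]=0;m[205:]=0;m[:,:410]=0;m[:,460:]=0
P=cloud(d);Q=P[(m>0)&(abs(P[...,2]-.18)<.004)][:,:2].astype(np.float32);print(len(Q),cv2.minAreaRect(Q))
# rack top face
g2=P[165:225,345:460].reshape(-1,3);col=g[165:225,345:460].reshape(-1)
Q=g2[(abs(g2[:,2]-.08)<.003)&(col>100)][:,:2].astype(np.float32);print(len(Q),cv2.minAreaRect(Q))
E
```

```text
slot rect ((0.8743352890014648, 80.17329406738281), (7.223943710327148, 20.11310386657715), 72.9419937133789)
slot ang from vx toward vy deg -17.058023
head ((0.8667197227478027, 80.22305297851562), 15.01063346862793) ((0.8441612720489502, 80.25584411621094), (29.26073455810547, 29.441238403320312), 105.58659362792969)
193 ((0.6073458790779114, -0.24541828036308289), (0.022766146808862686, 0.02222282625734806), 16.04733657836914)
1580 ((0.5971760153770447, -0.20403343439102173), (0.0599292553961277, 0.16072937846183777), 12.929210662841797)
```

The shutter is fully shut, with no bars visible. The slot centre is at face (0.9, 80.2) mm with its angle −17°, i.e. screw ≈0.30 rad. Next I'll hover over the driver.

```bash
python3 - <<'E'
from h import *
from station import ctrl,imaging
y=np.radians(16);O=rv(tool(np.array([0,0,-1.]),np.array([np.cos(y),np.sin(y),0])))
s=ctrl.read_state();p=s["tcp_pos"]
ctrl.movel(p+[0,0,.05],0.2)
ctrl.movep([.607,-.247,.26],O)
ctrl.move_gripper(.06)
d=imaging.get_image("wrist");np.savez("f_wrist.npz",**d);cv2.imwrite("pics/f_wrist.png",d["color"])
print(ctrl.read_state()["t"],ctrl.read_state()["tcp_pos"])
print(project(d,[.607,-.247,.18]))
E
```

```text
14.5083 [ 0.60698039 -0.2470185   0.26000303]
[278.36940288 214.10820187]
```

View pics/f_wrist.png

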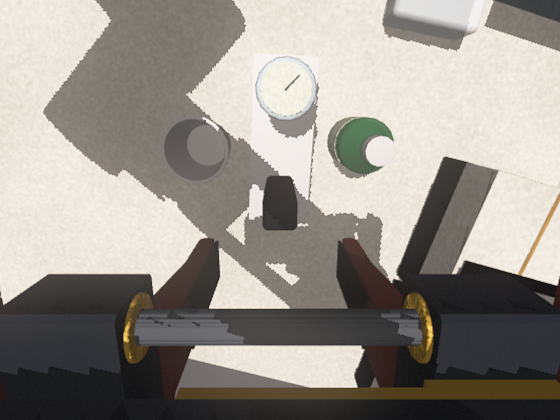

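```bash
python3 - <<'E'
from h import *
from station import ctrl,imaging
ctrl.movel([.607,-.247,.125],0.2)
ctrl.move_gripper(0.0,45)
s=ctrl.read_state();print(s["t"],s["width"],s["force"],s["moment"],s["tcp_pos"])
ctrl.movel([.607,-.247,.245],0.2)
s=ctrl.read_state();print(s["t"],s["width"],s["force"],s["moment"])
for n in("scene","wrist"):
    d=imaging.get_image(n);np.savez(f"g_{n}.npz",**d);cv2.imwrite(f"pics/g_{n}.png",d["color"])
    tip=np.array([.607,-.247,.245-.115]);print(n,project(d,tip))
    if n=="scene":
        p=project(d,tip).astype(int);cv2.imwrite("pics/g_crop.png",cv2.resize(d["color"][p[1]-70:p[1]+40,p[0]-60:p[0]+60],None,fx=6,fy=6,interpolation=cv2.INTER_CUBIC))
E
```

```text
15.9583 0.02585510556066453 [-1.26249076  0.3532378   3.47510788] [ 0.02714617  0.09656529 -0.06781701] [ 0.60724774 -0.24707697  0.12540596]
16.7083 0.02599141377637423 [ 0.53917389 -0.22059644 -1.53633963] [-0.04366352  0.05714206 -0.0075502 ]
scene [221.22280132 158.79376363]
wrist [279.85651594 204.36591855]
```

View pics/g_crop.png

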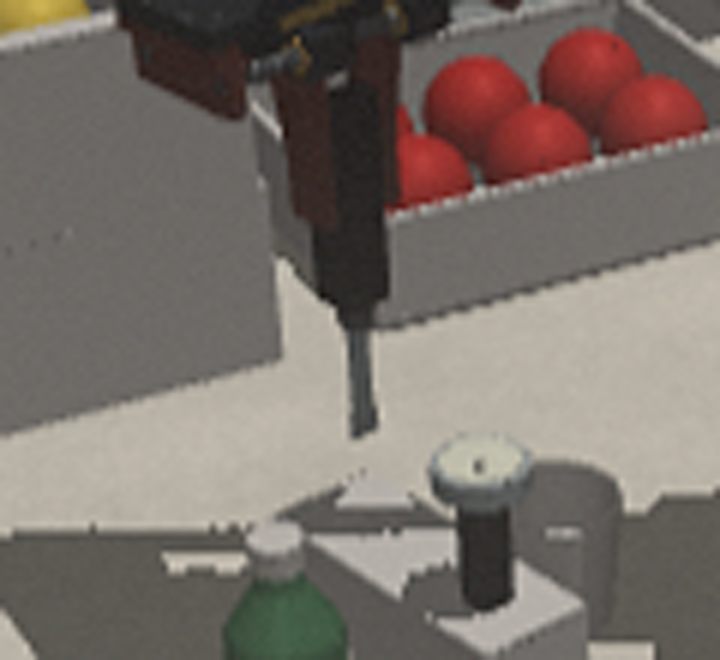

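View pics/g_wrist.png

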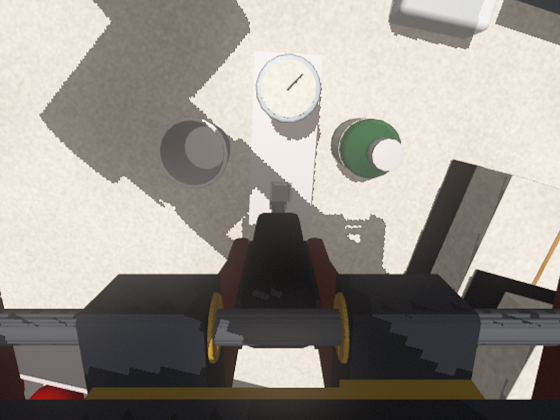

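```bash
python3 - <<'E'
from h import *
d=dict(np.load("g_wrist.npz"))
cv2.imwrite("pics/g_w2.png",cv2.resize(d["color"][165:245,230:330],None,fx=7,fy=7,interpolation=cv2.INTER_CUBIC))
P=cloud(d)
for v in range(176,240,4): print(v,[np.round(P[v,u],3).tolist() for u in (274,280,286)])
# prediction of axis points
for s in (0,12,.0): pass
T=np.array([.607,-.247,.130])
for h in (0,.012,.058,.07): print(h,project(d,T+[0,0,h]))
E
```

```text
176 [[0.598, -0.234, 0.08], [0.603, -0.232, 0.08], [0.609, -0.231, 0.08]]
180 [[0.599, -0.238, 0.08], [0.604, -0.236, 0.08], [0.61, -0.235, 0.079]]
184 [[0.603, -0.257, -0.001], [0.61, -0.255, 0.0], [0.587, -0.179, 0.405]]
188 [[0.603, -0.258, 0.019], [0.61, -0.256, 0.016], [0.617, -0.255, 0.015]]
192 [[0.604, -0.258, 0.039], [0.61, -0.256, 0.039], [0.616, -0.255, 0.037]]
196 [[0.604, -0.257, 0.06], [0.61, -0.256, 0.057], [0.616, -0.255, 0.056]]
200 [[0.604, -0.258, 0.076], [0.61, -0.256, 0.075], [0.616, -0.255, 0.075]]
204 [[0.601, -0.244, 0.146], [0.606, -0.242, 0.148], [0.611, -0.244, 0.137]]
208 [[0.601, -0.244, 0.159], [0.606, -0.242, 0.161], [0.612, -0.246, 0.139]]
212 [[0.602, -0.244, 0.17], [0.606, -0.242, 0.171], [0.619, -0.265, 0.079]]
216 [[0.6, -0.235, 0.209], [0.603, -0.234, 0.209], [0.607, -0.233, 0.209]]
220 [[0.6, -0.235, 0.217], [0.603, -0.234, 0.217], [0.606, -0.233, 0.218]]
224 [[0.6, -0.235, 0.226], [0.603, -0.234, 0.224], [0.606, -0.234, 0.224]]
228 [[0.6, -0.236, 0.23], [0.603, -0.234, 0.231], [0.606, -0.234, 0.231]]
232 [[0.6, -0.235, 0.238], [0.603, -0.235, 0.238], [0.606, -0.234, 0.238]]
236 [[0.6, -0.235, 0.244], [0.603, -0.234, 0.244], [0.606, -0.234, 0.244]]
0 [279.85651594 204.36591855]
0.012 [279.90053614 208.13232781]
0.058 [280.11072234 226.11605728]
0.07 [280.17974047 232.02131337]
```

View pics/g_w2.png

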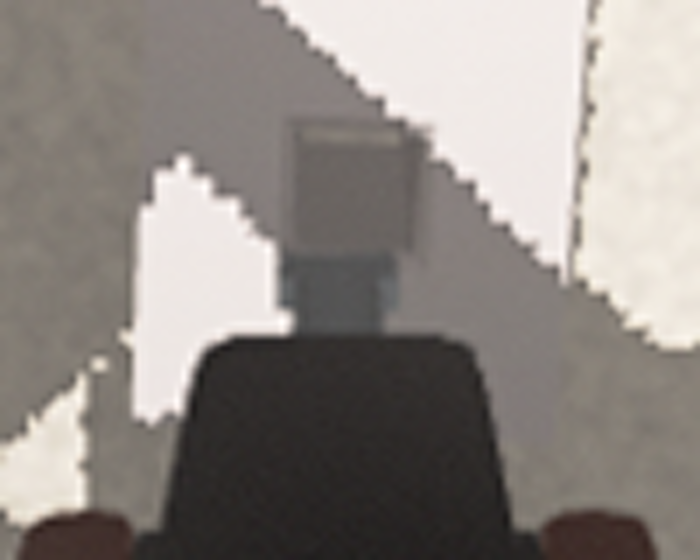

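Rereading the wrist crop: the square at px (280,192) is the rack hole. The blade end is at about (278.5,201), with its width along the gripper's x. Now I'll move to above the screw.

```bash
cat >> h.py <<'E'
def so(ang): # tool orientation with blade at ang (rad) from vx toward vy
    return rv(tool(-nv,np.cos(ang)*vx+np.sin(ang)*vy))
L=0.115
E
python3 - <<'E'
from h import *
from station import ctrl,imaging
ctrl.movel([.607,-.247,.30],0.25)
a=np.radians(163)
ctrl.movep(F(.0009,.0802,L+.06),so(a))
ctrl.movel(F(.0009,.0802,L+.02),0.15)
s=ctrl.read_state();print(s["t"],s["joint_pos"].round(2),s["force"].round(1),(s["tcp_pos"]-F(.0009,.0802,L+.02)).round(4))
d=imaging.get_image("wrist");np.savez("i_wrist.npz",**d);cv2.imwrite("pics/i_wrist.png",d["color"])
p=project(d,F(.0009,.0802,.02));print("tip",p,"slot",project(d,F(.0009,.0802,-.0015)))
q=p.astype(int);x0,y0=q[0]-50,q[1]-50;print(x0,y0)
cv2.imwrite("pics/i_crop.png",cv2.resize(d["color"][y0:y0+80,x0:x0+100],None,fx=7,fy=7,interpolation=cv2.INTER_CUBIC))
E
```

```text
19.6333 [ 0.56  0.24  1.96 -0.48  0.52 -2.  ] [ 0.3 -0.6 -0.6] [ 0.0001 -0.0007 -0.0005]
tip [277.66238009 204.53212589] slot [277.64125125 198.50902336]
227 154
```

View pics/i_crop.png

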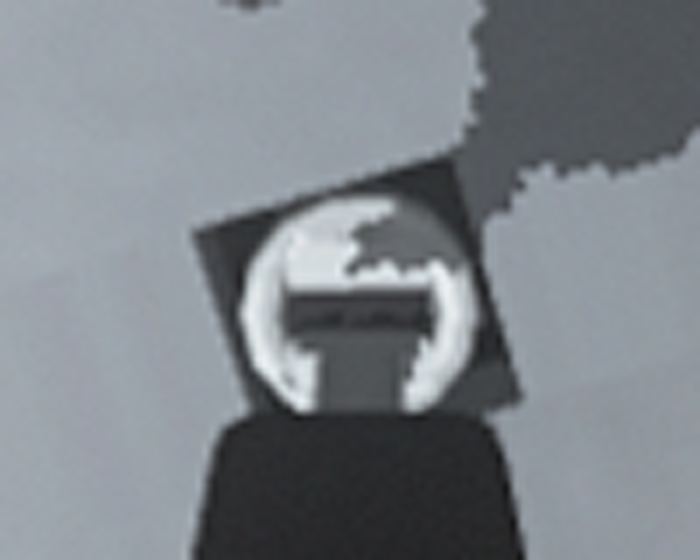

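View pics/i_wrist.png

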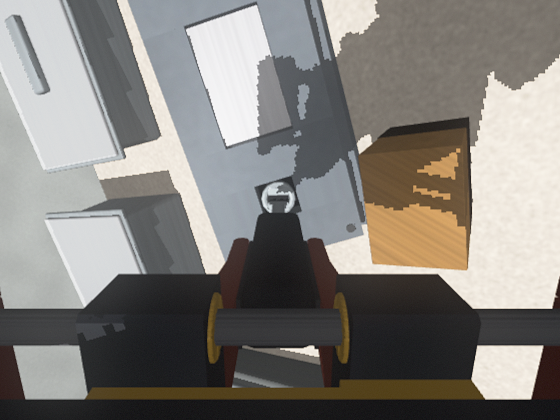

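```bash
python3 - <<'E'
from h import *
from station import ctrl,imaging
def rel():
    s=ctrl.read_state();e=s["tcp_pos"]-C0
    M=R.from_rotvec(s["eef_rot"]).as_matrix();a=np.degrees(np.arctan2(M[:,0]@vy,M[:,0]@vx))
    return s,(e@vx).round(4),(e@vy).round(4),(e@nv-L).round(4),a.round(2),np.degrees(np.arccos(-M[:,2]@nv)).round(2)
s,*r=rel();f0=s["force"];print(s["t"],r)
ctrl.movel(F(.0009,.0802,L+.004),0.06)
s,*r=rel();print(s["t"],r,(s["force"]-f0).round(1))
h=.002
while h>-.0055:
    ctrl.movel(F(.0009,.0802,L+h),0.03)
    s,*r=rel();f=s["force"]-f0;print(round(s["t"],2),round(h,4),r,"n",(f@nv).round(1),"vx",(f@vx).round(1),"vy",(f@vy).round(1))
    if f@nv>6:break
    h-=.001
E
```

```text
19.6833 [np.float64(0.0011), np.float64(0.0798), np.float64(0.02), np.float64(162.96), np.float64(0.04)]
20.1 [np.float64(0.0006), np.float64(0.0801), np.float64(0.0037), np.float64(163.01), np.float64(0.04)] [ 1.  -0.5  1. ]
20.35 0.002 [np.float64(0.0009), np.float64(0.0802), np.float64(0.002), np.float64(163.01), np.float64(0.0)] n 0.2 vx 0.5 vy -0.2
20.6 0.001 [np.float64(0.0009), np.float64(0.0802), np.float64(0.001), np.float64(163.0), np.float64(0.0)] n -1.4 vx 0.8 vy -0.9
20.85 0.0 [np.float64(0.0009), np.float64(0.0802), np.float64(-0.0), np.float64(163.0), np.float64(0.0)] n -0.0 vx 0.6 vy -1.7
21.1 -0.001 [np.float64(0.0008), np.float64(0.0802), np.float64(-0.0011), np.float64(163.0), np.float64(0.01)] n -0.3 vx 0.4 vy -0.1
21.35 -0.002 [np.float64(0.0008), np.float64(0.0802), np.float64(-0.002), np.float64(163.01), np.float64(0.01)] n -0.1 vx 1.6 vy -0.2
21.6 -0.003 [np.float64(0.0008), np.float64(0.0802), np.float64(-0.0031), np.float64(163.0), np.float64(0.01)] n -0.1 vx 0.6 vy -0.4
21.85 -0.004 [np.float64(0.0008), np.float64(0.0802), np.float64(-0.0041), np.float64(163.0), np.float64(0.01)] n 0.4 vx 1.3 vy -0.1
22.1 -0.005 [np.float64(0.0009), np.float64(0.0802), np.float64(-0.0051), np.float64(163.0), np.float64(0.0)] n -0.0 vx 0.2 vy -0.6
```

```bash
cat >> h.py <<'E'
def rel(ctrl):
    s=ctrl.read_state();e=s["tcp_pos"]-C0
    M=R.from_rotvec(s["eef_rot"]).as_matrix();a=np.degrees(np.arctan2(M[:,0]@vy,M[:,0]@vx))
    return s,[float(round(v,4)) for v in(e@vx,e@vy,e@nv-L,a)]
E
python3 - <<'E'
from h import *
from station import ctrl,imaging
f0=np.array([.3,-.5,-.6]);h=-.006
while h>-.012:
    ctrl.movel(F(.0009,.0802,L+h),0.03)
    s,r=rel(ctrl);f=s["force"]-f0;print(round(s["t"],2),round(h,4),r,"n",(f@nv).round(1),"vx",(f@vx).round(1),"vy",(f@vy).round(1))
    if f@nv>6:break
    h-=.0005
E
```

```text
22.35 -0.006 [0.0009, 0.0802, -0.006, 163.0012] n -0.2 vx -0.8 vy 0.1
22.6 -0.0065 [0.0009, 0.0802, -0.0065, 163.0006] n -0.8 vx 0.6 vy 0.5
22.85 -0.007 [0.0009, 0.0802, -0.0067, 162.9988] n 5.6 vx -1.0 vy 0.8
23.1 -0.0075 [0.0009, 0.0802, -0.007, 162.9961] n 12.0 vx -2.1 vy 0.2
```

```bash
cat > turn.py <<'E'
from h import *
from station import ctrl,imaging
import sys
f0=np.array([.3,-.5,-.6])
a=float(sys.argv[1]);end=float(sys.argv[2]);h=float(sys.argv[3]);ff=float(sys.argv[4])
moving=False
while a>end:
    a-=5
    ctrl.movel(F(.0009,.0802,L+h),0.03,ori=so(np.radians(a)))
    s,r=rel(ctrl);f=s["force"]-f0;fn=f@nv;m=s["moment"]@nv
    print(round(s["t"],2),a,round(h,4),r,"n",fn.round(1),"xy",(f@vx).round(1),(f@vy).round(1),"m",m.round(3))
    h+=np.clip((fn-9)*6e-5,-.0006,.0006)-ff
    if abs(m)>1.2: break
print("h",h)
E
python3 - <<'E'
from station import ctrl
ctrl.move_gripper(0.0,60)
E
python3 turn.py 163 128 -.0073 0.0001
```

```text
23.57 158.0 -0.0073 [0.0011, 0.0803, -0.0069, 157.9711] n 8.8 xy 0.5 -0.5 m -0.028
23.82 153.0 -0.0074 [0.0013, 0.0804, -0.0069, 152.9738] n 10.8 xy -1.9 -0.0 m -0.021
24.07 148.0 -0.0074 [0.0012, 0.0803, -0.0069, 147.978] n 10.1 xy -0.9 0.5 m -0.003
24.32 143.0 -0.0074 [0.0012, 0.0802, -0.007, 142.9864] n 8.9 xy -0.7 0.5 m 0.013
24.57 138.0 -0.0075 [0.0012, 0.0803, -0.0073, 138.1387] n 7.4 xy -0.7 0.6 m 0.086
24.82 133.0 -0.0077 [0.0011, 0.0802, -0.0077, 133.2284] n 5.4 xy -0.4 -0.1 m 0.082
25.07 128.0 -0.0081 [0.0011, 0.0802, -0.0081, 128.2613] n 4.3 xy 0.5 -0.2 m 0.064
h -0.008442473126890079
```

```bash
python3 turn.py 128 88 -.0087 0.00044
```

```text
25.32 123.0 -0.0087 [0.001, 0.0802, -0.0086, 123.212] n 6.2 xy 0.3 0.2 m 0.076
25.57 118.0 -0.0093 [0.0011, 0.0802, -0.0091, 118.1783] n 6.8 xy -0.8 -0.3 m 0.06
25.82 113.0 -0.0099 [0.001, 0.0802, -0.0096, 113.173] n 8.5 xy -0.2 -0.7 m 0.016
26.07 108.0 -0.0103 [0.001, 0.0802, -0.0101, 108.1712] n 9.0 xy -0.2 -0.3 m 0.001
26.32 103.0 -0.0108 [0.0009, 0.0802, -0.0105, 103.1747] n 9.7 xy -1.5 -0.1 m 0.053
26.57 98.0 -0.0112 [0.0009, 0.0802, -0.0109, 98.1754] n 8.9 xy -0.8 -1.2 m 0.059
26.82 93.0 -0.0116 [0.0008, 0.0802, -0.0114, 93.1721] n 8.6 xy -1.5 0.5 m 0.083
27.07 88.0 -0.0121 [0.0009, 0.0802, -0.0118, 88.1717] n 8.4 xy -1.4 -0.3 m 0.023
h -0.012571862187613306
```

```bash
sed -i 's/a-=5/a-=4/' turn.py; python3 turn.py 88 50 -.0125 0.00036
```

```text
27.32 84.0 -0.0125 [0.0008, 0.0802, -0.0122, 84.178] n 8.6 xy -1.1 -0.1 m 0.034
27.57 80.0 -0.0129 [0.0008, 0.0802, -0.0126, 80.1786] n 10.1 xy -1.2 -0.6 m 0.098
27.82 76.0 -0.0132 [0.0007, 0.0802, -0.0129, 76.177] n 8.8 xy -1.4 -0.2 m 0.066
28.07 72.0 -0.0136 [0.0008, 0.0802, -0.0133, 72.1797] n 9.4 xy -1.8 0.0 m 0.051
28.32 68.0 -0.0139 [0.0007, 0.0803, -0.0135, 68.1867] n 10.5 xy -0.5 -0.6 m 0.139
28.57 64.0 -0.0142 [0.0008, 0.0805, -0.0136, 64.1932] n 12.9 xy -2.7 1.2 m 0.185
28.82 60.0 -0.0143 [0.0008, 0.0806, -0.0136, 60.2129] n 13.6 xy -1.0 0.8 m 0.299
29.07 56.0 -0.0144 [0.0008, 0.081, -0.0137, 56.1906] n 14.9 xy -3.2 3.0 m 0.264
29.32 52.0 -0.0144 [0.0009, 0.0812, -0.0137, 52.2144] n 14.1 xy -2.9 3.0 m 0.368
29.57 48.0 -0.0144 [0.0008, 0.0812, -0.0137, 48.2419] n 15.7 xy -2.7 3.2 m 0.557
h -0.014383731342095066
```

```bash
python3 - <<'E'
from h import *
from station import ctrl,imaging
ctrl.sleep(0.5);s,r=rel(ctrl);print(s["t"],r,s["force"].round(1),(s["moment"]@nv).round(2))
ctrl.movel(F(.0009,.0804,L-.0142),0.03,ori=so(np.radians(62)))
s,r=rel(ctrl);print(s["t"],r,s["force"].round(1),(s["moment"]@nv).round(2))
ctrl.movel(F(.0009,.0804,L+.0),0.06)
s,r=rel(ctrl);print(s["t"],r,s["force"].round(1),(s["moment"]@nv).round(2),s["width"])
ctrl.movel(F(.0009,.0804,L+.03),0.12)
d=imaging.get_image("wrist");np.savez("j_wrist.npz",**d);cv2.imwrite("pics/j_wrist.png",d["color"])
p=project(d,F(.0009,.0804,.03));print("tip",p,"slot",project(d,F(.0009,.0802,-.008)))
q=p.astype(int);x0,y0=q[0]-50,q[1]-50;print(x0,y0)
cv2.imwrite("pics/j_crop.png",cv2.resize(d["color"][y0:y0+80,x0:x0+100],None,fx=7,fy=7,interpolation=cv2.INTER_CUBIC))
E
```

```text
30.0667 [0.0008, 0.0812, -0.0137, 48.2614] [-9.5  2.6 10.7] 0.56
30.4583 [0.0008, 0.0808, -0.0136, 62.234] [-8.2  0.7 10.8] 0.23
30.8417 [0.0009, 0.0804, 0.0001, 62.0504] [ 0.7 -0.7 -1.1] -0.04 0.025616740000821425
tip [277.88639836 202.31410505] slot [277.66448539 192.45997826]
227 152
```

View pics/j_crop.png

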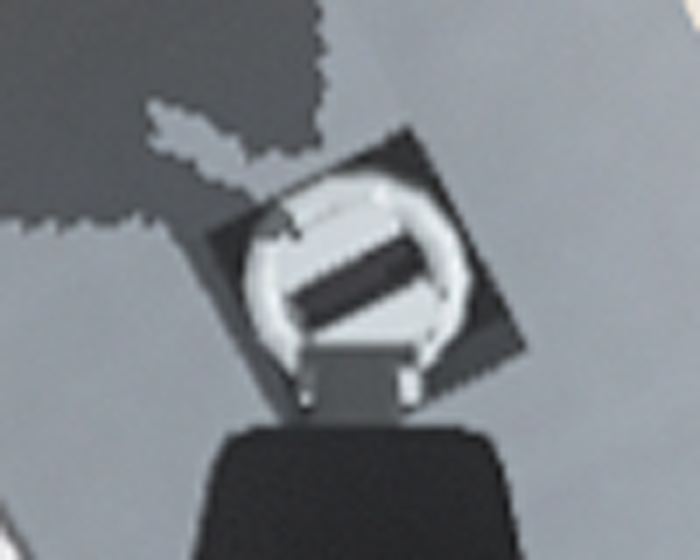

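```bash
python3 - <<'E'
from h import *
from station import ctrl,imaging
d=dict(np.load("g_wrist.npz"))
for c in [(289,120),(422,118),(415,256),(285,256)]:
    uv=(np.array(c)+.5)/7-.5+[230,165]; print(c,onplane(d,uv,np.array([0,0,.08]),np.array([0,0,1.])).round(4))
s=ctrl.read_state();p=s["tcp_pos"];ctrl.movel(p+[0,0,.12],0.25)
y=np.radians(15.5);O=rv(tool(np.array([0,0,-1.]),np.array([np.cos(y),np.sin(y),0])))
ctrl.movep([.607,-.247,.30],O)
ctrl.movel([.607,-.247,.225],0.15)
s=ctrl.read_state();print(s["t"],s["tcp_pos"],s["joint_pos"].round(2))
d=imaging.get_image("wrist");np.savez("k_wrist.npz",**d)
cv2.imwrite("pics/k_w.png",cv2.resize(d["color"][165:245,230:330],None,fx=7,fy=7,interpolation=cv2.INTER_CUBIC))
d=imaging.get_image("scene");cv2.imwrite("pics/k_s.png",d["color"])
E
```

```text
(289, 120) [ 0.5962 -0.2401  0.08  ]
(422, 118) [ 0.6136 -0.2348  0.08  ]
(415, 256) [ 0.6182 -0.2538  0.08  ]
(285, 256) [ 0.6008 -0.2588  0.08  ]
34.5917 [ 0.60753027 -0.24679677  0.22570775] [-0.49  0.44  1.38 -0.    1.33 -0.76]
```

View pics/k_w.png

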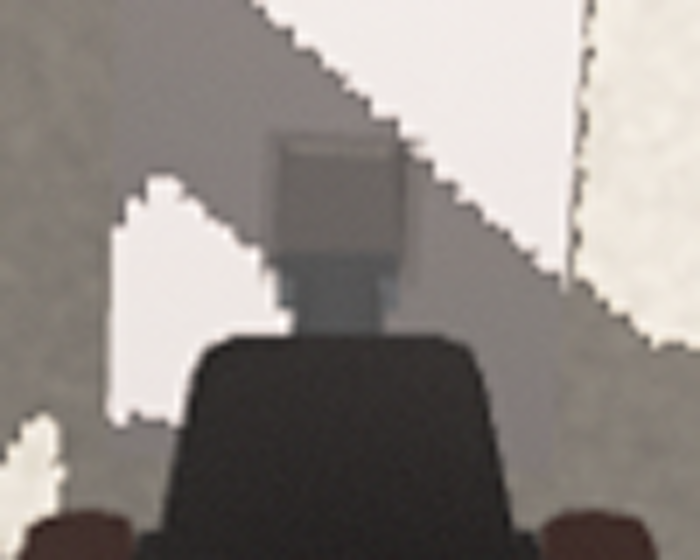

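View pics/k_s.png

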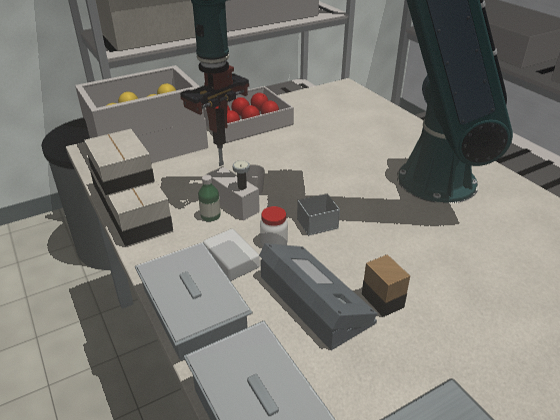

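```bash
python3 - <<'E'
from h import *
from station import ctrl,imaging
s=ctrl.read_state();f0=s["force"]
for z in list(np.arange(.205,.135,-.005))+[.132,.130,.128,.127,.126,.125,.124]:
    ctrl.movel([.607,-.247,z],0.06)
    s=ctrl.read_state();f=s["force"]-f0
    print(round(s["t"],2),round(z,3),s["tcp_pos"].round(4),f.round(1))
    if f[2]>6 or np.hypot(f[0],f[1])>8:break
E
```

```text
35.17 0.205 [ 0.6066 -0.2468  0.2044] [-1.4  0.5  0.7]
35.42 0.2 [ 0.6068 -0.2469  0.1997] [-1.  -0.5  0.1]
35.67 0.195 [ 0.6068 -0.2469  0.1946] [-1.   1.  -0.6]
35.92 0.19 [ 0.6069 -0.2469  0.1896] [-1.3  0.3 -0.9]
36.17 0.185 [ 0.6069 -0.2469  0.1846] [-0.3 -0.6 -0.1]
36.42 0.18 [ 0.6068 -0.2469  0.1796] [-0.5 -0.1  0.1]
36.67 0.175 [ 0.6068 -0.2469  0.1746] [-0.5 -0.8 -0.8]
36.92 0.17 [ 0.6068 -0.2469  0.1696] [-0.9 -0.3 -0.2]
37.17 0.165 [ 0.6069 -0.2469  0.1646] [-0.2  0.  -0.2]
37.42 0.16 [ 0.6069 -0.2469  0.1596] [ 0.6  0.9 -0.6]
37.67 0.155 [ 0.6068 -0.2469  0.1546] [-0.7 -0.3 -0.1]
37.92 0.15 [ 0.6068 -0.2469  0.1496] [ 0.3 -0.6 -0.9]
38.17 0.145 [ 0.6069 -0.2469  0.1446] [-0.3  0.1 -1.4]
38.42 0.14 [ 0.6068 -0.2469  0.1396] [ 0.8 -0.9 -0.4]
38.71 0.132 [ 0.6071 -0.2468  0.1314] [ 1.7  0.1 -2.1]
38.96 0.13 [ 0.6072 -0.2469  0.1299] [ 1.   0.7 -0.9]
39.21 0.128 [ 0.6072 -0.247   0.128 ] [ 1.6 -0.7 -1.1]
39.46 0.127 [ 0.6072 -0.2471  0.1271] [ 1.1 -0.6 -0.4]
39.71 0.126 [ 0.6072 -0.247   0.1261] [ 1.3  0.1 -0.1]
39.96 0.125 [ 0.6072 -0.2471  0.1254] [1.1 0.9 3. ]
40.21 0.124 [ 0.6072 -0.2471  0.1254] [-0.3  2.4 10.9]
```

Foot is down on the rack at the same height as before. Now I'll release, retreat and check.

```bash
python3 - <<'E'
from h import *
from station import ctrl,imaging
ctrl.movel([.607,-.247,.1252],0.05)
ctrl.move_gripper(.06)
ctrl.sleep(0.3)
ctrl.movel([.607,-.247,.28],0.15)
ctrl.movep([.50,.02,.32],rv(tool(np.array([0,0,-1.]),np.array([1,0,0.]))))
ctrl.movep([.40,.02,.32],rv(tool(np.array([0,0,-1.]),np.array([1,0,0.]))))
s=ctrl.read_state();print(s["t"],s["force"].round(1))
A=dict(np.load("a_top.npz"));d=imaging.get_image("top");np.savez("z_top.npz",**d);cv2.imwrite("pics/z_top.png",d["color"])
e=imaging.get_image("scene");cv2.imwrite("pics/z_scene.png",e["color"])
P=cloud(d);g=cv2.cvtColor(d["color"],cv2.COLOR_BGR2GRAY)
m=(g<45);m[:160]=0;m[205:]=0;m[:,:410]=0;m[:,460:]=0
for lo in(.09,.12,.15,.172):
    Q=P[m&(P[...,2]>lo)&(P[...,2]<.2)];print(lo,len(Q),Q.mean(0).round(4))
Q=P[m&(abs(P[...,2]-.18)<.005)];print("top",len(Q),Q.mean(0).round(4),cv2.minAreaRect(Q[:,:2].astype(np.float32)))
E
```

```text
44.25 [-0.2  0.6  0.1]
0.09 412 [ 0.6049 -0.2398  0.1549]
0.12 341 [ 0.6051 -0.2407  0.1652]
0.15 262 [ 0.6054 -0.2423  0.1744]
0.172 196 [ 0.6061 -0.2446  0.1791]
top 186 [ 0.6061 -0.2451  0.1794] ((0.6068593263626099, -0.2451566755771637), (0.023334849625825882, 0.022532999515533447), 17.386226654052734)
```

View pics/z_top.png

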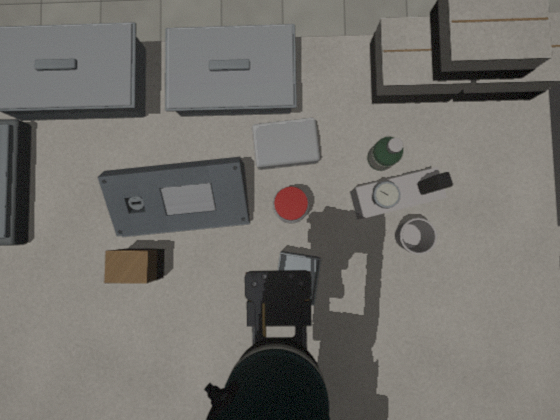

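View pics/z_scene.png

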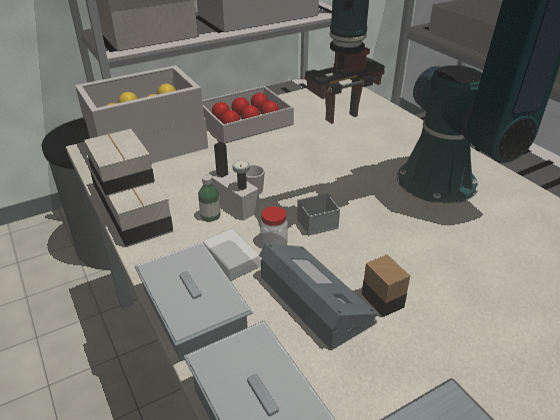

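The final views show the driver standing as at the start (top at px (435,183), 0.179 m up) and the shutter shut. The screw slot at (135,204) has turned, and everything else is where it was. Handing in.

```bash
python3 - <<'E'
from station import order
order.close_job()
E
```

```text
the job is handed in; nothing more can be done
```

I shut the vent, tightened the lock screw with the screwdriver, stood the driver back in its rack hole, and handed the job in at about 44 s of the 72 s allowed. No verdict is reported, so what follows is from my own checks.

- **Shutter:** I pressed with about 13 N and slid the plate until it met the end stop, after about 45 mm of finger travel. No grille bars show in the later wrist and top views.
- **Screw:** The blade seated in the slot and followed the screw in about 7 mm to the hard stop. I held it there for 0.5 s with about 14 N of push and 0.56 N m of torque. The wrist view afterwards shows the slot square with its well, about 90° from the zero position (start was about 17°).
- **Driver:** It went back in with no snagging, its foot on the rack at the height it was picked from. After release its top is at 0.179 m and within about 1 mm of where it was. It looks upright in the scene view; I did not measure its tilt.
- **Other things:** The top and scene views, compared by eye, show the thermometer, tub, carton, bottle, cup and box unmoved. The pan was partly hidden by the arm in the last top view, but the scene view shows it in place.

Two measurements disagreed slightly. The screw's sink works out to about 1.66 rad of turn, where the stop is at 1.571, probably because the arm flexes. The driver's measured yaw (16–17°) is about 3–4° more than the rack's (13°), as it was at the start. No check failed.

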